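Index the tool turret and pull the worn cartridge

ROBOT

A 6-joint arm with a two-finger parallel gripper is mounted at the origin on the work surface. World frame = base frame: x ahead of the robot, y to its left, z up, the work surface at z = 0. Lengths are in m, angles in degrees, forces in N, time in s.
With the tool pointing down it reaches from about 0.35 to 0.875 m from the base axis. Payload 4.2 kg.
Tool frame: the origin (TCP) lies midway between the tips of the shut fingers; the grasp point (between the pads) lies 19 mm behind it; y points along the fingers, z is the direction in which the jaws open and shut, and the axes are right-handed (so a half turn about y gives the same grasp; the last joint's range is limited). The gripper opens to 87 mm and grips with 3 to 60 N. Pads are 19 mm wide; open, the fingers measure 117 mm over their backs; the gripper's body (75 mm by 190 mm) begins 51 mm behind the grasp point.
Start: joints at [80.65, 22.042, 0.453, 0, -68.411, -14.817], TCP at [0.256, 0.57, 0.223] pointing down, gripper open.
Joint ranges: [-179.83, 179.83], [-69.29, 118.12], [-61.27, 80.66], [-181.25, 117.63], [-171.15, -9.14], [-177.46, 177.46]. Speed limits (degrees/s): [159.86, 159.86, 180, 180, 180, 180].

INTERFACE

Orientations are given as [roll, pitch, yaw] about the fixed x, y, z axes, in that order (R = Rz(yaw) Ry(pitch) Rx(roll)).
In Python, from workcell import env gives the robot as it stands. The module is installed in compiled form; this text tells all that it offers. Calls block until the motion is done:
- env.goto(position, orientation): joint-space move of the TCP to a pose.
- env.move_straight(position, rotation=None, rate=0.15, force_limit=None): straight line of the TCP; rotation=None keeps the orientation; rate is the mean speed in m/s. With force_limit (N) it stops when the force on the tool has changed by that much, and returns True; else False.
- env.set_joints(angles): joint-space move.
- env.gripper_to(opening, grasp_force=None): opening from 0.0 (shut) to 1.0 (fully open); grasp_force is the grip in N (None keeps the last); returns when the fingers have stopped.
- env.dwell(seconds).
- env.inverse_kinematics(position, orientation): joint angles nearest the present ones, or None.
- env.read_state(): the state.
- env.grab_frame(name): name is "side" or "top" or "wrist"; returns a dict with "image" (384x512x3 uint8, blue, green, red), "fx", "fy", "cx", "cy" (pixels), "position" and "orientation" of the camera in the world. Camera axes: x right, y up, looking along -z (the intrinsics and any distortion apply to the point x, -y, -z); pixel columns grow to the right and rows downward; lengths in m; the calibration is good to about 2 mm. The wrist camera is an equidistant fisheye: a pixel r from the principal point sees the ray r / f radians off the axis. A picture is of the moment at which its call begins. There is no depth.
A pose or a line that the arm cannot do raises env.Unreachable and nothing moves.
- env.close_job(): hands the job in, once; it reports no verdict.
Trained networks look in a picture, given as the dict that the camera call returned (one of the last four; its "shot" number tells which), for a name from the list of things; names that differ only in an ending like _2 or _b are one class to them, and where a whole thing is asked for, a point or a joint stands for the part that bears it (a point fixed in the world has none). Each returns a list of dicts, best first, with "score" (0 to 1); they miss things now and then, are a little off and sometimes report something else, mostly with a low value. They report only what shows in the picture. A call takes as long as a camera call. They do not tell look-alikes from the thing itself.
- env.search_frame(picture, thing): "xyz" ([x, y, z] in m, in world coordinates, good to about 4 mm: the middle of the surface that is visible of it).
- env.trace(picture, thing): "mask" (384x512 bool, what is visible of it).
The state is a dict: "clock": time; "joint_positions": joint angles; "qvel": joint speeds; "joint_torque": joint torques, N m; "position": TCP position; "tool_rot": TCP orientation; "force": force on the tool from outside, world axes, zero at the start; "wrist_torque": the same for the moment, N m; "opening": opening from 0.0 (shut) to 1.0 (fully open).
Only numpy, scipy, OpenCV 4.12 (cv2) and the standard library are available. Lean on these libraries where they do the work, as an engineer would, in place of code of your own. Each camera call takes 0.05 s, during which the arm holds its last target.

TASK

The red-banded cutter cartridge on the tube-end finishing turret is worn out. Lift the turret's spring index plunger by its orange knob, turn the turret one station so that the red cartridge comes to the open front, and let the plunger drop fully home; then pull the cartridge straight up out of its spring catch and stand it upright in the steel tray beside the spent cutter. The blue cartridge stays in the turret, and everything else on the bench stays where it is.

Things in the scene. Friction and masses are not known exactly. Their poses are not given: they have to be found in the camera images.
- machine: Tube-end finishing machine, bolted down: black base plate 335 x 260 x 14 mm, a tool turret on a vertical axis, behind it a black column 334 mm high whose tube clamp reaches over the rear of the turret, its vertical tube up to 412 mm high. Origin: on the turret's axis at bench height; +x to the rear (column), -x to the open front, z up.
- guard_edge (a point): Middle of the aluminium front edge of the fixed clear guard plate over the turret: 40 mm in front of the turret's axis, underside 260 mm, top 268 mm above the bench. The plate runs from here back to the column, 220 mm wide; only the front station is open from above. The edge is 60 mm behind the axis of a cartridge at the front.
- index_ring: Fixed bevelled aluminium ring under the turret, up to 55 mm high, radius up to 102 mm; origin as the machine's. It has ten notches, one each 36 degrees (0.628 rad), one of them at turret angle 0. A notch is 13 mm wide and the plunger's round-tipped pin 10 mm, so a home pin has about 1.5 mm of play either way.
- turret_axis (a point): Point on the turret's axis level with the top of its aluminium disc (145 mm above the bench). The disc has radius 139 mm and is 14 mm thick; its rim reaches 8 mm farther out than the knob's middle, 40 mm above it. A yellow mark on the disc stands above the knob. Axes as machine.
- load_point (a point): Fixed point of the machine, 100 mm in front (machine -x) of the turret's axis, level with the disc's top: middle of the open front station, where a cartridge turned to the front stands. Socket walls are 26 mm high, with 1 mm of play; a sprung nose holds the cartridge by a groove: an upward pull of up to about 15 N frees it within the first 6 mm.
- turret (a joint): Angle of the turret about its vertical axis, rad, positive counter-clockwise from above; 0 (within 0.01) at the start, plunger in its notch. With the plunger lifted out of its notch it turns freely both ways, with friction of about 0.25 N m.
- plunger (a joint): Lift of the index plunger along its own axis, m: 0 fully home in a notch, about 0.009 when the pin's round tip rides on the index ring between notches, 0.016 at its stop. A spring pushes it down with about 6 N at 0 and 13 N at the stop. It is carried round by the turret.
- knob: Orange plunger knob, 34 mm across, 34 mm long. Origin at its middle: 131 mm from the turret axis, 91 mm up when home; at turret angle 0 it is on the machine's left (+y) side. Its z is the plunger's axis, leaning 40 degrees from vertical, outwards: the knob lifts along it, and a tool must come down it, for the turret's disc overhangs. Under it a sleeve 22 mm across.
- red_cartridge: Worn cutter cartridge, upright, 92 mm high, 42 mm across below; grip part 38 mm across from 34 to 74 mm above its foot, with a red band; a cutter cone on top. Origin at the middle of its foot, z up; about 0.3 kg. Starts in one of the two turret sockets 36 degrees to the left and right of the front one, 100 mm from the turret's axis.
- blue_cartridge: The same cartridge with a blue band, in the other of those two sockets; still good, it stays in.
- tray: Steel tray fixed on the bench, to the left or right of the machine, 160 (x) x 170 (y) x 30 mm, walls 4 mm. Origin under its middle.
- tray_floor (a point): Middle of the tray's inner floor, 4 mm above the bench; axes as the tray's.
- spent_cutter: A cartridge of the same shape with a grey band, standing loose in the tray, 45 mm from its middle towards the tray's +y wall. Origin at the middle of its foot.
- caliper: Digital caliper lying flat in front of the machine, 235 mm long, 15 mm high. Origin under its middle.
- pliers: Yellow-handled pliers lying flat, 180 mm long, 14 mm high. Origin near the middle.
- deburrer_a: Blue cone deburring tool, standing, 46 mm across, 67 mm high. Origin at its foot.
- deburrer_b: A second one, the same.
- drill: Green cordless drill lying on its side, about 210 x 210 x 62 mm. Origin under its barrel.
Things that resemble listed ones, but are neither listed nor needed, are in the scene too. What is shaped like the spent_cutter but yellow is not meant.

How it is judged:
By the outcome, as a careful person would: the job done as asked, in the order asked, and still so for the second after the job is handed in, with the robot touching nothing.
It also fails if it takes over 72 s, if anything falls off the work surface, if the arm or the gripper's body presses on something with over 40 N, if the wrist force passes 120 N, or if a joint passes its speed limit or range.

## Working session

There is one attempt and no reset: what is moved stays moved. The work goes in short steps, each a Python script; the robot and the scene stay as the last script left them, time stands still between calls to the robot, and variables do not carry over. Pictures are saved under pics/ and viewed, and the job is handed in when it is done.

```bash
mkdir -p pics; ls
python3 - <<'E'
from workcell import env
import cv2
s=env.read_state(); print(s)
for n in ["side","top","wrist"]:
    f=env.grab_frame(n); cv2.imwrite(f"pics/{n}0.png",f["image"])
    print(n,{k:v for k,v in f.items() if k!="image"})
E
```

```text
pics
{'clock': 0.0, 'joint_positions': array([ 8.06500381e+01,  2.20921733e+01,  3.79497129e-01, -2.91744826e-02,
       -6.84131056e+01, -1.48146601e+01]), 'qvel': array([ 0.06242111,  0.07976539, -0.00077175,  0.09332233, -0.04398822,
       -0.1179262 ]), 'joint_torque': array([-4.51532196e-04, -3.90666604e+01,  1.87404835e+01,  4.22000304e+00,
        1.09661478e-02, -1.95373077e-04]), 'position': array([0.25560182, 0.56967056, 0.22144234]), 'tool_rot': array([-8.98714665e+01,  5.95860592e-03,  1.55824621e+02]), 'force': array([ 0.75920573,  0.06967544, -0.12307806]), 'wrist_torque': array([-0.05518498, -0.00152787, -0.026645  ]), 'opening': 1.0016681366514115}
side {'fx': 423.30511911697243, 'fy': 423.30511911697243, 'cx': 254.2713750980998, 'cy': 198.48887382290874, 'position': array([0.26604531, 1.06985894, 0.89609646]), 'orientation': array([  56.08717742,   -0.26917619, -168.27178206]), 'shot': 1}
top {'fx': 435.6146524956666, 'fy': 435.6146524956666, 'cx': 255.88013928965717, 'cy': 193.8433695153208, 'position': array([0.43063135, 0.02347954, 1.62721091]), 'orientation': array([  3.15894152,  -1.08394567, -90.40771682]), 'shot': 2}
wrist {'fx': 297.3186396354542, 'fy': 297.3186396354542, 'cx': 253.23770691621405, 'cy': 192.79953985337113, 'position': array([0.32724369, 0.5367599 , 0.38519012]), 'orientation': array([-1.62910250e+01, -1.13594362e-01, -1.14175427e+02]), 'shot': 3}
```

View pics/side0.png

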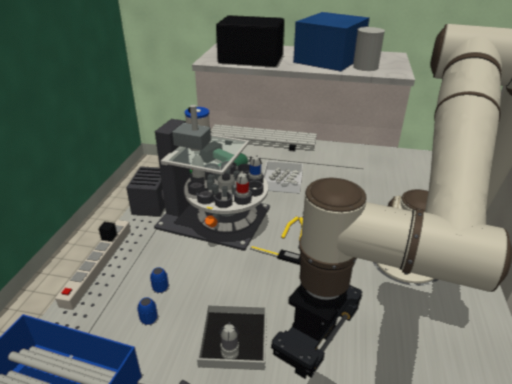

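View pics/top0.png

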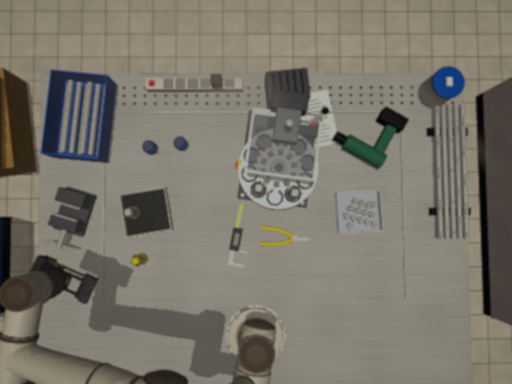

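View pics/wrist0.png

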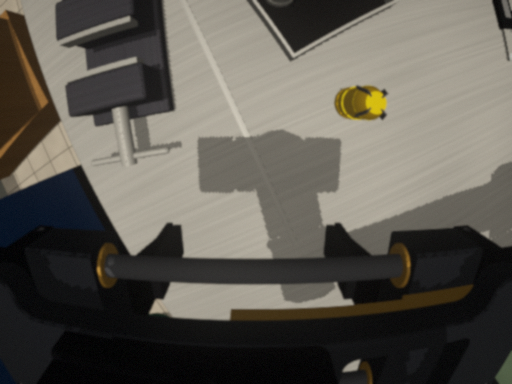

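Run:
```python
from workcell import env
for n in ["side","top"]:
    f=env.grab_frame(n)
    for t in ["machine","guard_edge","turret_axis","load_point","index_ring","knob","red_cartridge","blue_cartridge","tray","tray_floor","spent_cutter"]:
        r=env.search_frame(f,t)
        print(n,t,[(x["xyz"].round(4).tolist() if hasattr(x["xyz"],'round') else x["xyz"],round(x["score"],2)) for x in r[:3]])
print(env.read_state()["clock"])
```

```text
side machine [([0.6561, -0.049, 0.1551], 0.8)]
side guard_edge [([0.6567, -0.0525, 0.1659], 0.56)]
side turret_axis [([0.6551, -0.0496, 0.1571], 0.59)]
side load_point [([0.6595, -0.0489, 0.1603], 0.88)]
side index_ring [([0.5507, -0.0168, 0.0383], 0.56)]
side knob []
side red_cartridge [([0.5219, 0.001, 0.208], 0.69)]
side blue_cartridge [([0.5054, -0.1165, 0.2103], 0.62), ([0.452, 0.3968, 0.0021], 0.52), ([0.6525, -0.0498, 0.1564], 0.39)]
side tray [([0.4497, 0.4, 0.0042], 0.95)]
side tray_floor [([0.4533, 0.3983, 0.0025], 0.87)]
side spent_cutter [([0.4534, 0.4589, 0.0632], 0.78)]
top machine [([0.6405, -0.08, 0.2668], 0.79)]
top guard_edge [([0.6411, -0.0839, 0.2616], 0.56)]
top turret_axis [([0.6411, -0.0817, 0.2695], 0.73)]
top load_point [([0.6363, -0.0793, 0.2649], 0.93)]
top index_ring [([0.6955, 0.3797, 0.0625], 0.16)]
top knob []
top red_cartridge [([0.5263, -0.0077, 0.2282], 0.55)]
top blue_cartridge [([0.51, -0.1233, 0.2262], 0.71)]
top tray [([0.4591, 0.3969, 0.0054], 0.83)]
top tray_floor [([0.4586, 0.3981, 0.003], 0.87)]
top spent_cutter [([0.4596, 0.3985, 0.0043], 0.66), ([0.4568, 0.4373, 0.0834], 0.63), ([0.291, 0.4109, 0.0762], 0.54)]
1.35
```

Run:
```python
import cv2
a=cv2.imread('pics/side0.png')[90:260,130:310]; cv2.imwrite('pics/side0z.png',cv2.resize(a,None,fx=4,fy=3.5,interpolation=cv2.INTER_CUBIC))
a=cv2.imread('pics/top0.png')[60:220,220:340]; cv2.imwrite('pics/top0z.png',cv2.resize(a,None,fx=3.7,fy=3.7,interpolation=cv2.INTER_CUBIC))
```

```text
(no output)
```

View pics/side0z.png

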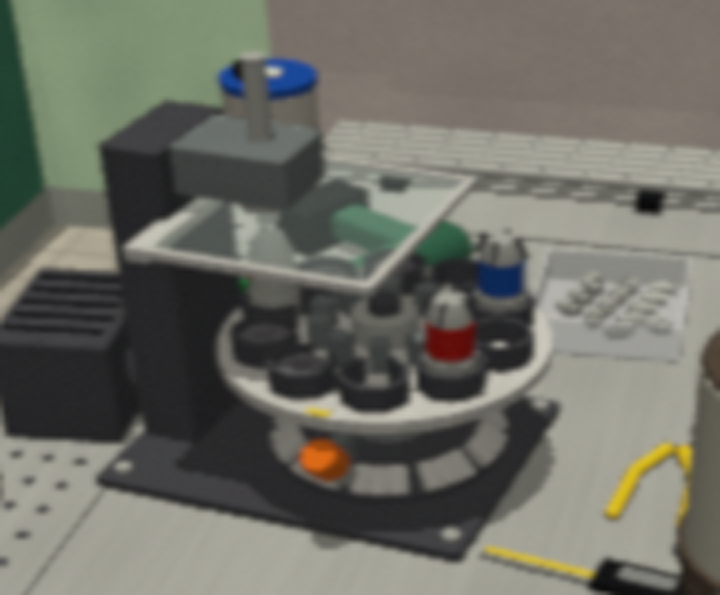

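View pics/top0z.png

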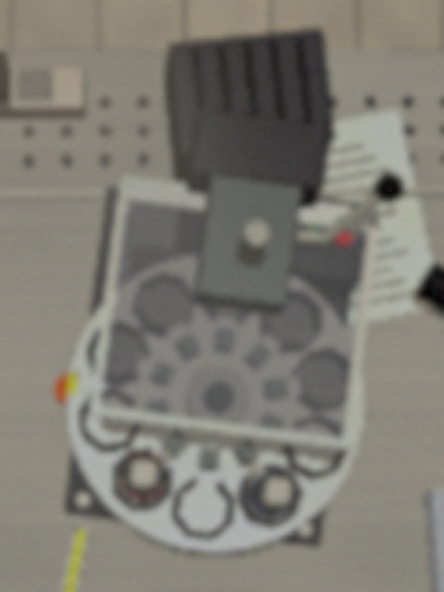

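```bash
cat > h.py <<'E'
from workcell import env
import numpy as np, cv2
from scipy.spatial.transform import Rotation as R
def rpy(M): return R.from_matrix(M).as_euler('xyz',degrees=True)
def toolrot(appr,jaw):
    y=np.array(appr,float); y/=np.linalg.norm(y)
    z=np.array(jaw,float); z-=y*(z@y); z/=np.linalg.norm(z)
    return rpy(np.column_stack([np.cross(y,z),y,z]))
def proj(f,P):
    P=np.atleast_2d(P); C=R.from_euler('xyz',f['orientation'],degrees=True).as_matrix()
    q=(P-np.array(f['position']))@C; x,y,z=q[:,0],-q[:,1],-q[:,2]
    if f.get('fish'):
        r=np.hypot(x,y); th=np.arctan2(r,z); s=th/np.maximum(r,1e-9)
        return np.column_stack([f['cx']+f['fx']*x*s,f['cy']+f['fy']*y*s])
    return np.column_stack([f['cx']+f['fx']*x/z,f['cy']+f['fy']*y/z])
def ray(f,uv):
    u=(uv[0]-f['cx'])/f['fx']; v=(uv[1]-f['cy'])/f['fy']
    if f.get('fish'):
        r=np.hypot(u,v); d=np.array([u/r*np.sin(r),v/r*np.sin(r),np.cos(r)])
    else: d=np.array([u,v,1.])
    C=R.from_euler('xyz',f['orientation'],degrees=True).as_matrix()
    return np.array(f['position']),C@np.array([d[0],-d[1],-d[2]])
def atz(f,uv,z):
    p,d=ray(f,uv); return p+d*(z-p[2])/d[2]
def grab(n,name=None):
    f=env.grab_frame(n); f['fish']=(n=='wrist')
    if name: cv2.imwrite(f'pics/{name}.png',f['image'])
    return f
E
python3 - <<'E'
from h import *
import pickle
for yaw in (155.8,180,120,90,-155):
    print(yaw,env.inverse_kinematics([0.44,0.03,0.40],[-90,0,yaw]))
env.goto([0.44,0.03,0.40],[-90,0,155.8])
f=grab('wrist','w1'); pickle.dump(f,open('w1.pkl','wb'))
f=grab('top','t1');pickle.dump(f,open('t1.pkl','wb'))
f=grab('side','s1');pickle.dump(f,open('s1.pkl','wb'))
print(env.read_state()['clock'])
E
```

```text
155.8 [ 2.51445024e+01 -1.04699495e+00 -3.62110235e+00  2.54444375e-14
 -8.74258926e+01  4.06554976e+01]
180 [ 2.51445024e+01 -1.04699495e+00 -3.62110235e+00  2.54444375e-14
 -8.74258926e+01  6.48554976e+01]
120 [ 25.1445024   -1.04699495  -3.62110235   0.         -87.42589259
   4.8554976 ]
90 [ 25.1445024   -1.04699495  -3.62110235   0.         -87.42589259
 -25.1445024 ]
-155 [ 2.51445024e+01 -1.04699495e+00 -3.62110235e+00  2.54444375e-14
 -8.74258926e+01  8.98554976e+01]
3.6417
```

View pics/w1.png

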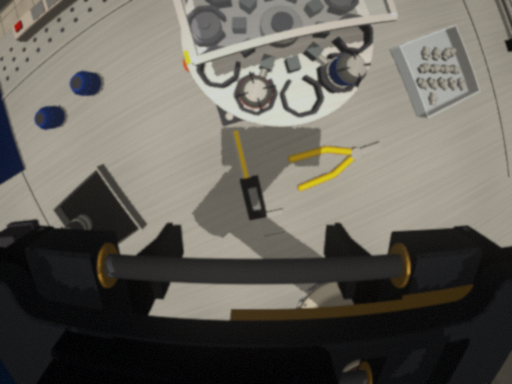

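View pics/s1.png

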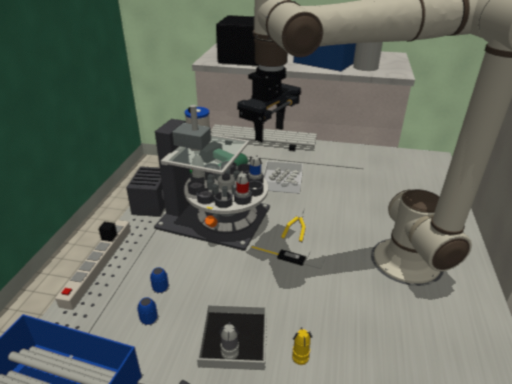

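Run:
```python
import cv2
a=cv2.imread('pics/w1.png')[0:140,170:400]; cv2.imwrite('pics/w1z.png',cv2.resize(a,None,fx=3.4,fy=3.4,interpolation=cv2.INTER_CUBIC))
```

```text
(no output)
```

View pics/w1z.png

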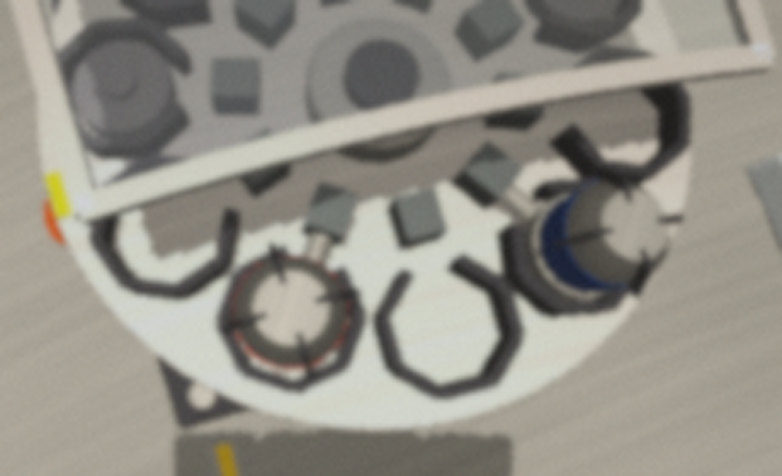

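```bash
cat > fit.py <<'E'
from h import *
import pickle
from scipy.optimize import least_squares
W,T,S=[pickle.load(open(n+'.pkl','rb')) for n in('w1','t1','s1')]
a=np.radians(36)
GL=[-.04,.11,.268];GR=[-.04,-.11,.268]
RD=[-.1*np.cos(a),.1*np.sin(a),.145+.092];BL=[-.1*np.cos(a),-.1*np.sin(a),.145+.092]
KN=[0,.131,.091]
obs=[(W,GL,(196.5,65.3)),(W,GR,(396.5,20)),(W,RD,(254.4,89.7)),(W,BL,(356.8,67)),
(S,GL,(223.75,172.3)),(S,GR,(249.5,141.4)),(S,RD,(243,173.4)),(S,BL,(255.5,158)),(S,KN,(211,221.4)),
(T,GL,(247.8,173)),(T,GR,(316.5,181.6)),(T,RD,(258.6,187)),(T,BL,(295.1,192.4))]
def M(p,P):
    c,s=np.cos(p[2]),np.sin(p[2]); P=np.atleast_2d(P)
    return np.column_stack([p[0]+c*P[:,0]-s*P[:,1],p[1]+s*P[:,0]+c*P[:,1],P[:,2]])
def res(p,o): return np.concatenate([proj(f,M(p,P))[0]-np.array(uv) for f,P,uv in o])
if __name__=='__main__':
    for nm,cams in(('all',(W,T,S)),('W',(W,)),('T',(T,)),('S',(S,))):
        o=[x for x in obs if any(x[0] is c for c in cams)]
        r=least_squares(res,[.596,-.073,-.13],args=(o,),loss='soft_l1')
        print(nm,r.x[:2].round(4),np.degrees(r.x[2]).round(2)); print(res(r.x,o).reshape(-1,2).round(1).tolist())
    # disc rim overlay from the last 'all'
    r=least_squares(res,[.596,-.073,-.13],args=(obs,),loss='soft_l1').x
    np.save('mach.npy',r)
    for f,n in((W,'w'),(S,'s'),(T,'t')):
        im=cv2.resize(f['image'],None,fx=3,fy=3,interpolation=cv2.INTER_CUBIC)
        th=np.linspace(0,2*np.pi,73)
        for rad,z in((.139,.145),(.102,.055)):
            pts=proj(f,M(r,np.column_stack([rad*np.cos(th),rad*np.sin(th),0*th+z])))
            cv2.polylines(im,[(pts*3+1).astype(int)],True,(0,255,0),1)
        for P in([-.04,.11,.268],[-.04,-.11,.268],RD,BL,KN,[-.1,0,.145]):
            u=(proj(f,M(r,P))[0]*3+1).astype(int); cv2.circle(im,tuple(u),4,(255,0,255),1)
        c=(proj(f,M(r,[-.05,.03,.15]))[0]*3).astype(int); x0,y0=max(c[0]-300,0),max(c[1]-250,0)
        cv2.imwrite(f'pics/fit_{n}.png',im[y0:y0+500,x0:x0+650])
E
python3 fit.py
```

```text
all [ 0.5993 -0.083 ] -8.07
[[-1.5, 0.4], [1.4, 0.4], [1.8, 1.2], [0.3, -0.2], [-1.6, -1.5], [-1.2, -1.6], [-1.5, 0.7], [-0.9, -1.2], [-1.0, -1.2], [-3.0, -1.3], [-2.3, -0.5], [0.4, 0.5], [0.2, 0.0]]
W [ 0.6001 -0.0826] -8.2
[[-2.3, -0.2], [0.9, 0.1], [1.0, 0.7], [-0.4, -0.6]]
T [ 0.5986 -0.087 ] -8.41
[[-1.8, -1.3], [-1.1, -0.0], [1.5, 0.6], [1.3, 0.3]]
S [ 0.5941 -0.0774] -7.86
[[-0.2, -0.3], [-0.1, -0.8], [-0.1, 1.7], [0.3, -0.2], [0.2, 0.1]]
```

View pics/fit_w.png

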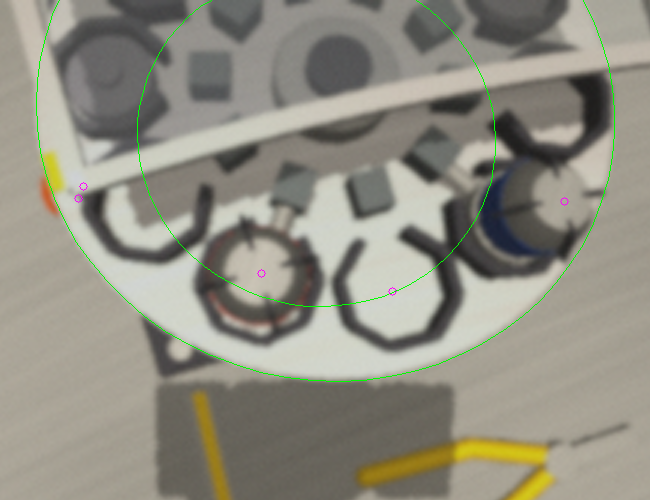

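View pics/fit_s.png

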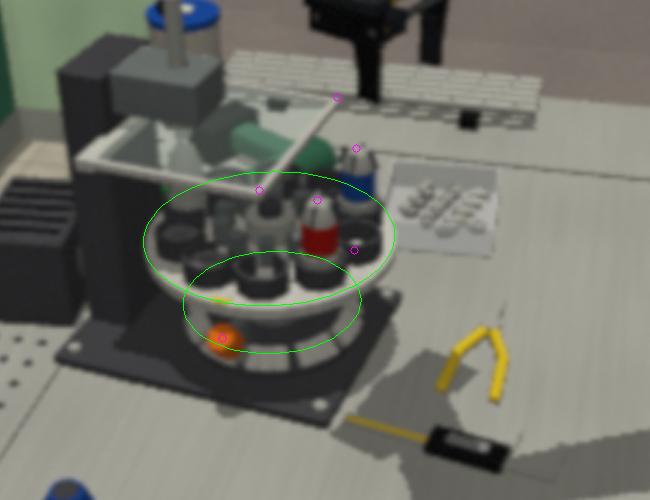

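View pics/fit_t.png

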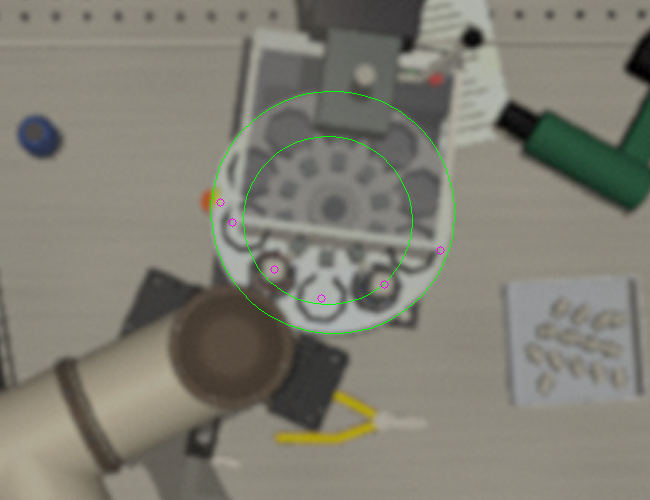

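```bash
cat > geo.py <<'E'
from h import *
p=np.array([0.598,-0.082,np.radians(-8.1)])
def mp(P):
    c,s=np.cos(p[2]),np.sin(p[2]); return np.array([p[0]+c*P[0]-s*P[1],p[1]+s*P[0]+c*P[1],P[2]])
def mv(v):
    c,s=np.cos(p[2]),np.sin(p[2]); return np.array([c*v[0]-s*v[1],s*v[0]+c*v[1],v[2]])
L=np.radians(40)
def knob(ang,lift=0,along=0.0,sgn=1,lean=40,dr=0):
    """TCP pose with grasp point 'along' above the knob middle; ang turret angle in rad"""
    th=np.pi/2+ang; o=mv([np.cos(th),np.sin(th),0]); t=mv([-np.sin(th),np.cos(th),0])
    a=o*np.sin(L)+np.array([0,0,np.cos(L)])
    k=mp([.131*np.cos(th),.131*np.sin(th),.091])+o*dr
    return k+a*(lift+along-0.019), toolrot(-a,sgn*t), a,o,t
E
python3 - <<'E'
from geo import *
q0=None
for sgn in(1,-1):
    for ang in(0,36):
        for al in(.15,.004):
            P,r,a,o,t=knob(np.radians(ang),0.0,al,sgn)
            q=env.inverse_kinematics(P,r); print(sgn,ang,al,P.round(3),r.round(1),None if q is None else np.round(q,1))
for yaw in(0,180):
  print(env.inverse_kinematics(mp([-.1,0,.2]),[-90,0,yaw-8]))
E
```

```text
1 0 0.15 [0.628 0.131 0.191] [-90.   40.   81.9] [ 37.7  36.4   0.4  26.7 -85.6 -55.5]
1 0 0.004 [0.615 0.038 0.08 ] [-90.   40.   81.9] [ 31.3  38.4 -15.2  32.4 -68.  -60.4]
1 36 0.15 [0.497 0.108 0.191] [-90.   40.  117.9] [ 48.4  15.  -39.7  43.9 -60.3 -51.4]
1 36 0.004 [0.541 0.025 0.08 ] [-90.   40.  117.9] [ 30.5  23.7 -50.2  69.4 -43.3 -66.1]
-1 0 0.15 [0.628 0.131 0.191] [-90.  -40.  -98.1] [ 37.7  36.4   0.4  26.7 -85.6 124.5]
-1 0 0.004 [0.615 0.038 0.08 ] [-90.  -40.  -98.1] [ 31.3  38.4 -15.2  32.4 -68.  119.6]
-1 36 0.15 [0.497 0.108 0.191] [-90.  -40.  -62.1] [ 48.4  15.  -39.7  43.9 -60.3 128.6]
-1 36 0.004 [0.541 0.025 0.08 ] [-90.  -40.  -62.1] [ 30.5  23.7 -50.2  69.4 -43.3 113.9]
[ 1.07508232e+01  1.12983490e+01 -1.82619358e+01 -2.54444375e-14
 -6.04397153e+01 -1.08750823e+02]
[ 1.07508232e+01  1.12983490e+01 -1.82619358e+01  2.54444375e-14
 -6.04397153e+01  7.12491768e+01]
```

Run:
```python
from geo import *
import pickle
P,r,a,o,t=knob(0,0,.14,-1)
env.goto(P+[-.05,.1,.15],r)
env.gripper_to(0.75)
env.goto(P,r)
f=grab('wrist','w2'); pickle.dump(f,open('w2.pkl','wb'))
f['fish']=True
k=mp([0,.131,.091]); print(proj(f,k),proj(f,k+a*.017),proj(f,k-a*.017))
for x in env.search_frame(f,'knob'): print(x)
m=env.trace(f,'knob')
if m: print(m[0]['score'],np.argwhere(m[0]['mask']).mean(0)[::-1],m[0]['mask'].sum())
g=grab('side','s2');s=env.read_state(); print(s['clock'],s['position']-P,s['force'],s['opening'])
```

```text
[[250.61677339 184.69900084]] [[250.49631935 189.28847137]] [[250.7248661  180.59505122]]
{'xyz': [0.6216, 0.0556, 0.1011], 'score': 0.89}
0.83 [253.07527881 186.14312268] 1076
6.6417 [0.0005595  0.00153647 0.00160453] [-0.59614885 -0.42482922  0.20793328] 0.7479184901467721
```

View pics/w2.png

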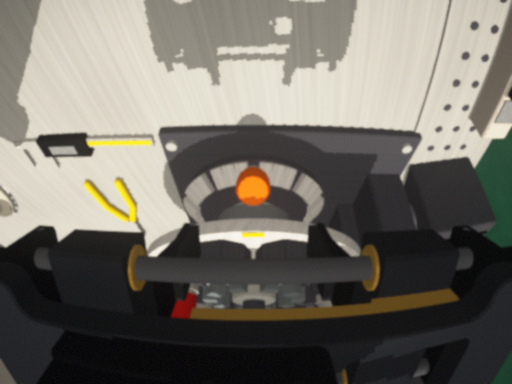

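View pics/s2.png

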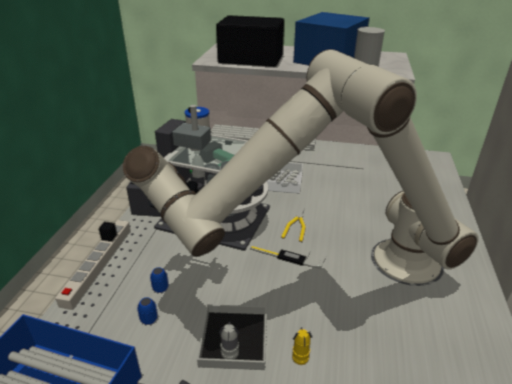

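```bash
sed -i 's/0.598,-0.082/0.600,-0.082/' geo.py
python3 - <<'E'
from geo import *
P,r,a,o,t=knob(0,0,.005,-1)
P1,*_=knob(0,0,.06,-1)
env.move_straight(P1,r,rate=.12)
f0=env.read_state()['force']
print(env.move_straight(P,r,rate=.05,force_limit=12))
s=env.read_state(); print(s['clock'],(s['position']-P).round(4),s['force']-f0)
grab('wrist','w3')
env.gripper_to(0.3,15)
s=env.read_state(); df=s['force']-f0
print(s['opening']*87,'F out,t,a',df@o,df@t,df@a,df,(s['position']-P).round(4),s['clock'])
grab('wrist','w4');grab('side','s4')
E
```

```text
False
8.7083 [0.0003 0.0003 0.0002] [-1.10719188  0.16733625 -0.50077695]
33.25692739306409 F out,t,a 0.2597193742526853 1.9452771908894197 0.3307137461210711 [-1.88927566  0.53122028  0.2137857 ] [-0.0003 -0.     -0.    ] 9.4083
```

View pics/w4.png

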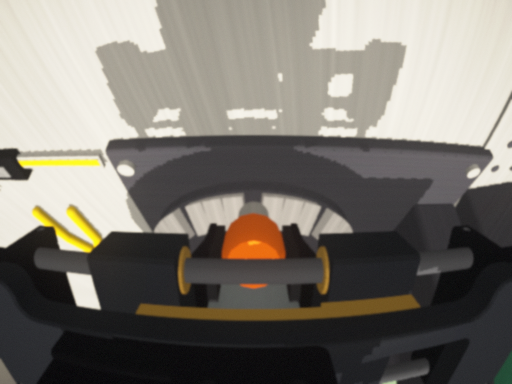

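Run:
```python
from geo import *
env.gripper_to(0.2,45)
f0=env.read_state()['force']
P,r,a,o,t=knob(0,0.0125,.005,-1)
env.move_straight(P,r,rate=.03)
s=env.read_state(); df=s['force']-f0
print(s['opening']*87,'F o,t,a',df@o,df@t,df@a,(s['position']-P).round(4),s['clock'])
grab('wrist','w5');grab('side','s5')
```

```text
33.61277043696392 F o,t,a -8.381936600792583 -5.133412445120972 -12.725705383989586 [-0.0009 -0.0019 -0.0023] 10.2917
```

View pics/w5.png

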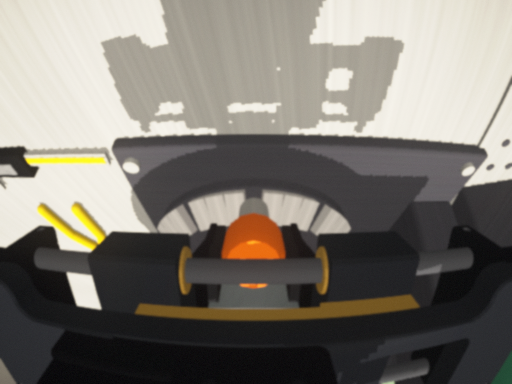

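Run:
```python
from geo import *
P,r,a,o,t=knob(0,0.0135,.005,-1)
env.move_straight(P,r,rate=.03); env.dwell(.2)
s=env.read_state(); df=s['force']
print(s['opening']*87,'F o,t,a',df@o,df@t,df@a,'lift',(s['position']-knob(0,0,.005,-1)[0])@a,(s['position']-P)@t,s['clock'])
for d in (4,8):
    P,r,a,o,t=knob(np.radians(d),0.0135,.005,-1)
    env.move_straight(P,r,rate=.06)
    s=env.read_state(); df=s['force']
    print(d,s['opening']*87,'F o,t,a',df@o,df@t,df@a,(s['position']-P)@t,(s['position']-P)@a)
grab('wrist','w6');grab('side','s6');print(s['clock'])
```

```text
33.04058176617827 F o,t,a -6.655739121724172 -2.0541707844287806 -11.62886283521013 lift 0.010156492114600894 0.0007391824804062472 10.8417
4 32.99518716836884 F o,t,a -6.362197827283468 -1.7869094496805862 -11.281445330884104 0.0014615835687538502 -0.0030863022110417713
8 33.130936726353916 F o,t,a -7.114076655034785 -1.9865561895491781 -12.108095316145075 0.0014619454817594393 -0.0028255805038725043
11.4417
```

View pics/w6.png

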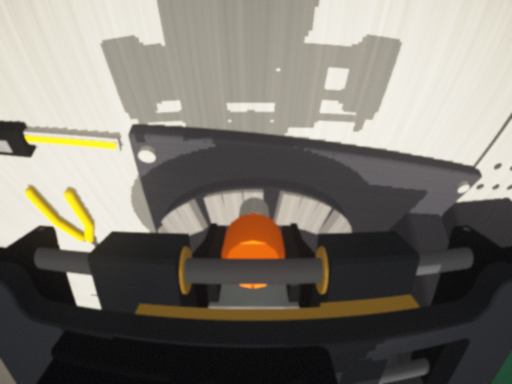

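Run:
```python
from geo import *
for d in (12,16,20,24,28,32,36):
    P,r,a,o,t=knob(np.radians(d),0.0135,.005,-1)
    env.move_straight(P,r,rate=.06)
    s=env.read_state(); df=s['force']
    print(d,round(s['opening']*87,1),'F o,t,a',(df@np.array([o,t,a]).T).round(1),((s['position']-P)@np.array([o,t,a]).T*1e3).round(2))
env.dwell(.3)
s=env.read_state(); df=s['force']
print(d,round(s['opening']*87,1),'F o,t,a',(df@np.array([o,t,a]).T).round(1),((s['position']-P)@np.array([o,t,a]).T*1e3).round(2))
grab('wrist','w7');grab('side','s7');print(s['clock'])
```

```text
12 33.2 F o,t,a [ -7.6  -1.8 -12. ] [-1.6   1.41 -2.58]
16 33.2 F o,t,a [ -7.3  -1.8 -11.8] [-1.42  1.4  -2.33]
20 33.2 F o,t,a [ -8.  -2. -13.] [-1.26  1.31 -2.08]
24 32.9 F o,t,a [ -7.7  -2.1 -12.2] [-1.08  1.24 -1.84]
28 33.1 F o,t,a [ -8.   -2.7 -12.5] [-0.9   1.14 -1.6 ]
32 33.5 F o,t,a [ -7.3  -2.2 -11.8] [-0.77  1.02 -1.37]
36 33.1 F o,t,a [ -7.   -1.9 -12.9] [-0.8   1.82 -1.62]
36 33.0 F o,t,a [ -8.1  -0.2 -12.4] [-0.87  1.61 -1.74]
13.9417
```

View pics/w7.png

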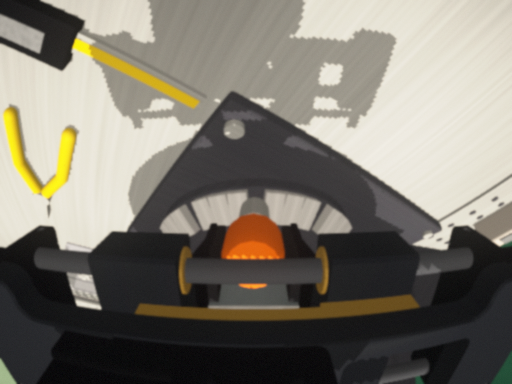

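View pics/s7.png

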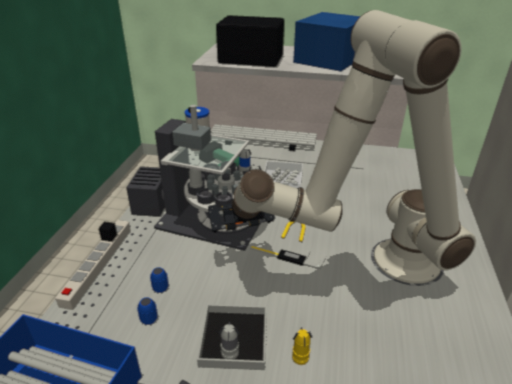

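Run:
```python
from geo import *
A=np.radians(36)-0.0016/.131
P,r,a,o,t=knob(A,0.0135,.005,-1); env.move_straight(P,r,rate=.02); env.dwell(.1)
P36=knob(np.radians(36),0,.005,-1)[0]; B=np.array([o,t,a]).T
def rep(tag):
    s=env.read_state(); print(tag,'F o,t,a',(s['force']@B).round(1),'pos o,t,a mm',((s['position']-P36)@B*1e3).round(2),s['clock'])
rep('al')
for l in(.009,.005,.002,0.0):
    P,*_=knob(A,l,.005,-1); st=env.move_straight(P,r,rate=.02,force_limit=11); rep((l,st))
    if st: break
env.dwell(.2);rep('end');grab('wrist','w8')
```

```text
al F o,t,a [ -7.8  -1.9 -12.9] pos o,t,a mm [ 7.92 -0.39 11.89] 14.3917
(0.009, False) F o,t,a [ -6.7  -0.5 -10.3] pos o,t,a mm [ 5.09 -0.43  7.5 ] 14.7667
(0.005, False) F o,t,a [-5.   1.  -8.7] pos o,t,a mm [ 2.6  -0.47  3.68] 15.1167
(0.002, False) F o,t,a [-3.2  1.8 -8.3] pos o,t,a mm [ 0.95 -0.54  1.15] 15.4167
(0.0, False) F o,t,a [-0.1  2.5 -3.9] pos o,t,a mm [ 0.26 -1.46  0.14] 15.6667
end F o,t,a [ 0.9  3.  -1.8] pos o,t,a mm [ 0.27 -1.48  0.14] 15.8667
```

View pics/w8.png

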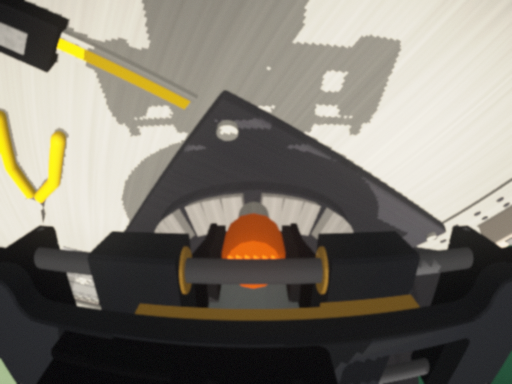

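Run:
```python
from geo import *
A=np.radians(36)-0.0006/.131
P,r,a,o,t=knob(A,0,.005,-1); env.move_straight(P,r,rate=.02); env.dwell(.1)
s=env.read_state(); print((s['force']@np.array([o,t,a]).T).round(1),((s['position']-P)@np.array([o,t,a]).T*1e3).round(2))
env.gripper_to(0.7)
f0=env.read_state()['force'];print(f0)
P,*_=knob(A,0,.14,-1); print(env.move_straight(P,r,rate=.12,force_limit=15))
f=grab('wrist','w9');grab('side','s9'); k=mp([.131*np.cos(np.pi/2+.6283),.131*np.sin(np.pi/2+.6283),.091])
print(proj(f,k))
m=env.trace(f,'knob')
if m: print(m[0]['score'],np.argwhere(m[0]['mask']).mean(0)[::-1],m[0]['mask'].sum())
print(env.read_state()['clock'])
```

```text
[4.4 4.1 0.4] [0.19 0.1  0.1 ]
[ 0.131969    0.2722784  -0.12153589]
False
[[253.0731186  185.01258168]]
0.92 [253.94334764 186.72103004] 1165
18.475
```

View pics/w9.png

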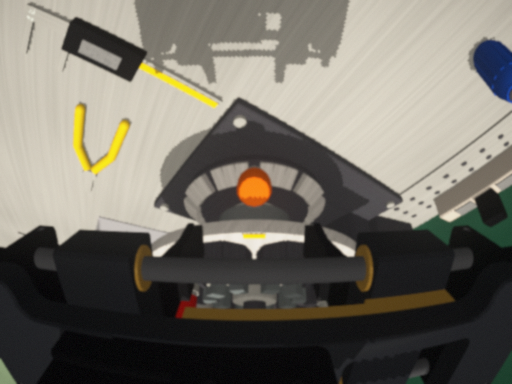

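View pics/s9.png

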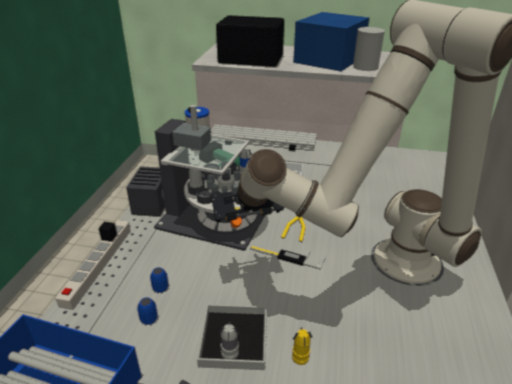

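Run:
```python
from geo import *
import pickle
s=env.read_state(); P=np.array(s['position'])
A=np.radians(36); _,r,a,o,t=knob(A,0,0,-1)
env.move_straight(P+a*.12+[0,0,.05],rate=.25)
down=rpy(np.eye(3)); r2=[-90,0,-8.1]
env.goto(mp([-.16,0,.40]),r2)
f=grab('wrist','w10');pickle.dump(f,open('w10.pkl','wb'))
T=grab('top','t10');pickle.dump(T,open('t10.pkl','wb'))
S=grab('side','s10');pickle.dump(S,open('s10.pkl','wb'))
for n,x in(('w',f),('t',T),('s',S)):
    for th in('red_cartridge','tray','spent_cutter','knob'):
        for k in env.search_frame(x,th)[:2]: print(n,th,np.round(k['xyz'],4),k['score'].__round__(2))
print(env.read_state()['clock'], proj(f,mp([-.1,0,.237])),proj(S,mp([-.1,0,.237])))
```

```text
w red_cartridge [ 0.4883 -0.0612  0.2281] 0.62
w tray [0.4509 0.3921 0.005 ] 0.81
w spent_cutter [0.4573 0.4316 0.0648] 0.9
w spent_cutter [0.285  0.4062 0.0625] 0.76
w knob [0.532  0.0453 0.102 ] 0.6
t red_cartridge [ 0.5102 -0.0559  0.2287] 0.62
t red_cartridge [ 0.6545 -0.0804  0.2695] 0.38
t tray [0.4594 0.3942 0.0035] 0.64
t tray [0.7018 0.2699 0.0571] 0.57
t spent_cutter [0.2875 0.4098 0.0774] 0.74
t spent_cutter [0.4585 0.4333 0.0816] 0.72
s red_cartridge [ 0.4959 -0.0499  0.2091] 0.5
s tray [0.4512 0.3994 0.0035] 0.66
s tray [ 0.3525 -0.0895  0.013 ] 0.6
s spent_cutter [0.4527 0.458  0.0643] 0.88
s spent_cutter [0.2822 0.4291 0.0606] 0.74
s knob [ 0.6551 -0.0468  0.1603] 0.47
23.6167 [[254.46481881 225.41685881]] [[253.6770737  166.31998417]]
```

View pics/w10.png

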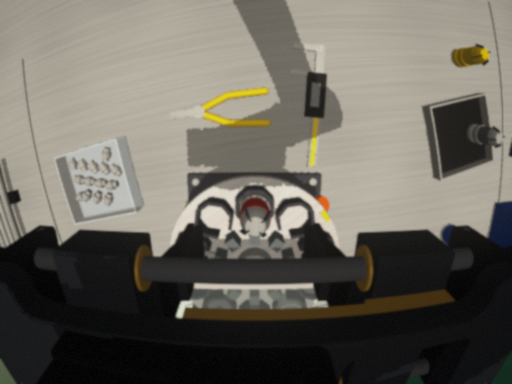

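View pics/s10.png

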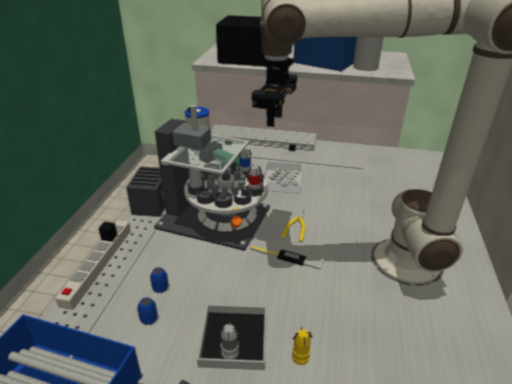

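Run:
```python
from geo import *
import pickle
W=pickle.load(open('w10.pkl','rb'));S=pickle.load(open('s10.pkl','rb'));T=pickle.load(open('t10.pkl','rb'));W['fish']=True
th=np.pi/2+np.radians(36); o=mv([np.cos(th),np.sin(th),0]); a=o*np.sin(L)+np.array([0,0,np.cos(L)]); k=mp([.131*np.cos(th),.131*np.sin(th),.091])
for f,n,c in((W,'w',(160,150,360,280)),(S,'s',(170,120,300,250))):
    z=4 if n=='w' else 4.5
    im=f['image'].copy()[c[1]:c[3],c[0]:c[2]]; im=cv2.resize(im,None,fx=z,fy=z,interpolation=cv2.INTER_CUBIC)
    def dot(P,col):
        u=proj(f,P)[0]; cv2.circle(im,(int((u[0]-c[0]+.5)*z),int((u[1]-c[1]+.5)*z)),5,col,1)
    dot(mp([-.1,0,.237]),(255,0,255)); dot(mp([-.1,0,.145]),(255,255,0)); dot(k,(0,255,0)); dot(k+a*.009,(255,0,0))
    dot(mp([-.04,0,.268]),(0,255,255))
    cv2.imwrite(f'pics/z10{n}.png',im)
m=env.trace(env.grab_frame('top'),'tray')
c=m[0]['mask'].astype('uint8'); cnt=max(cv2.findContours(c,0,2)[0],key=cv2.contourArea); R_=cv2.minAreaRect(cnt); print(R_, [atz(T,q,.03).round(3).tolist() for q in cv2.boxPoints(R_)])
m=env.trace(env.grab_frame('side'),'tray')
c=m[0]['mask'].astype('uint8'); cnt=max(cv2.findContours(c,0,2)[0],key=cv2.contourArea); q=cv2.approxPolyDP(cv2.convexHull(cnt),6,True)[:,0]; print(q.tolist(),[atz(S,x,.03).round(3).tolist() for x in q])
```

```text
((145.21139526367188, 211.30357360839844), (43.88617706298828, 48.55491638183594), 80.78897094726562) [[0.523, 0.497, 0.03], [0.55, 0.323, 0.03], [0.392, 0.297, 0.03], [0.365, 0.47, 0.03]]
[[208, 305], [265, 308], [262, 369], [198, 365]] [[0.541, 0.332, 0.03], [0.39, 0.311, 0.03], [0.364, 0.49, 0.03], [0.511, 0.511, 0.03]]
```

View pics/z10w.png

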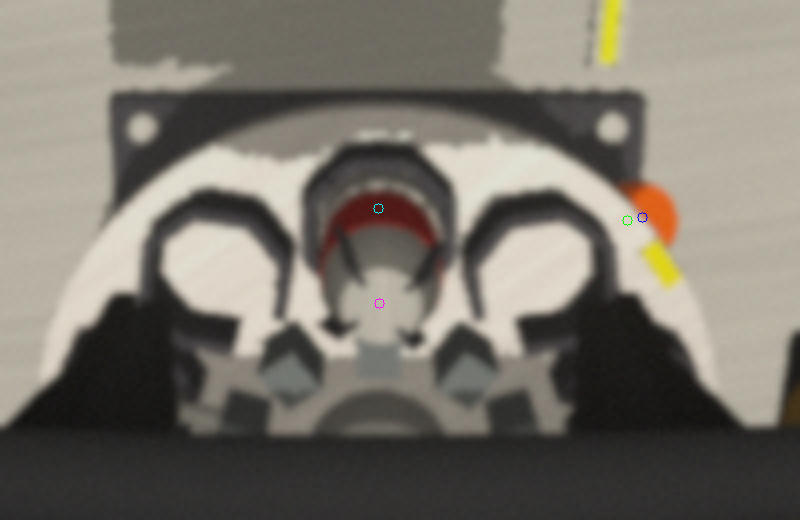

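View pics/z10s.png

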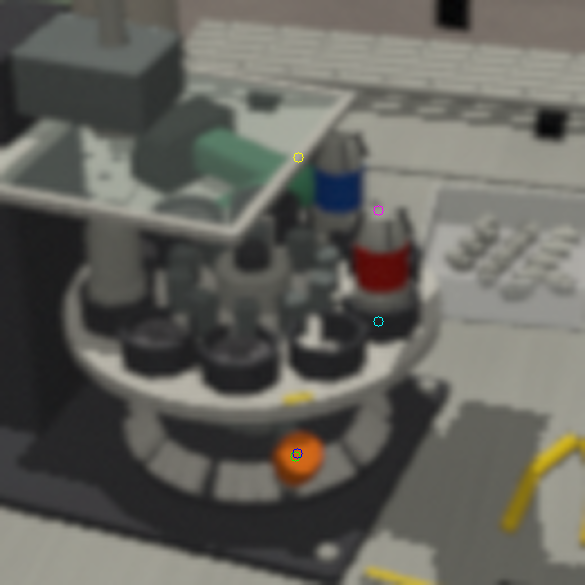

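Run:
```python
from geo import *
import pickle
W=pickle.load(open('w10.pkl','rb'));W['fish']=True
th=np.pi/2+np.radians(36); o=mv([np.cos(th),np.sin(th),0]);t=mv([-np.sin(th),np.cos(th),0]); a=o*np.sin(L)+np.array([0,0,np.cos(L)]); k=mp([.131*np.cos(th),.131*np.sin(th),.091])
e=np.cross(t,a)
for l in(0,.009):
    pts=[]
    for h in(-.017,.017):
        for ph in np.linspace(0,6.28,60): pts.append(k+a*(l+h)+.017*(np.cos(ph)*e+np.sin(ph)*t))
    u=proj(W,np.array(pts)); print(l,'max col',u[:,0].max(),'rows',u[:,1].min(),u[:,1].max())
h=cv2.cvtColor(W['image'],cv2.COLOR_BGR2HSV); m=(h[...,0]<16)&(h[...,0]>4)&(h[...,1]>200)&(h[...,2]>120); m[:170]=0;m[230:]=0;m[:,:300]=0;m[:,345:]=0
y,x=np.nonzero(m); print(x.max(),x.min(),y.min(),y.max())
r2=[-90,0,-8.1]
env.gripper_to(0.72)
env.goto(mp([-.1,0,.30]),r2)
f0=env.read_state()['force']
print(env.move_straight(mp([-.1,0,.181]),r2,rate=.1,force_limit=10))
grab('wrist','w11')
env.gripper_to(0.3,15)
s=env.read_state();print(s['opening']*87,(s['force']-f0).round(1),(s['position']-mp([-.1,0,.181])).round(4),s['clock'])
```

```text
0 max col 330.4065590246399 rows 193.2538840008228 215.4489200073619
0.009 max col 334.2328444564753 rows 192.4439884785816 214.97444455123886
327 318 197 209
False
37.43029554191073 [-0.2  2.4  0.5] [-0.0001  0.0004  0.0001] 26.6
```

View pics/w11.png

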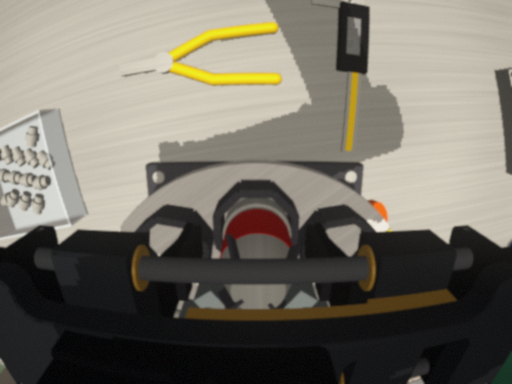

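Run:
```python
from geo import *
r2=[-90,0,-8.1]
env.gripper_to(0.3,50)
for z in(.189,.197,.215,.36):
    env.move_straight(mp([-.1,0,z]),r2,rate=.04 if z<.22 else .15)
    s=env.read_state();print(z,s['opening']*87,s['force'].round(1),(s['position']-mp([-.1,0,z])).round(4),s['clock'])
grab('wrist','w12');grab('side','s12')
```

```text
0.189 36.72714808647314 [-2.2  2.1 -1. ] [-0.0009 -0.0002 -0.0001] 27.1667
0.197 36.995941923624905 [-2.9 -0.8  3.5] [ 0.0007 -0.0006  0.0017] 27.5167
0.215 36.77764055711136 [-0.2 -0.5 -2.5] [-0.      0.0001 -0.0001] 28.1167
0.36 36.56923023616627 [ 1.  -0.  -2.5] [-0.0005  0.0001 -0.0012] 29.2333
```

View pics/s12.png

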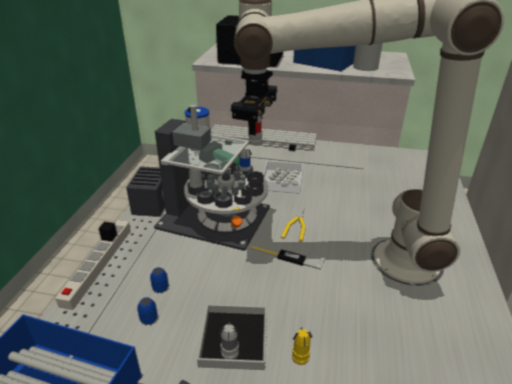

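View pics/w12.png

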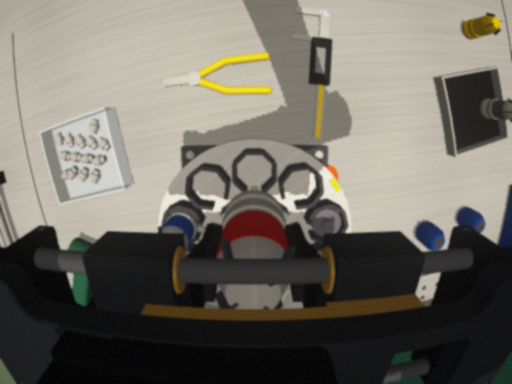

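Run:
```python
from geo import *
import pickle
for yaw in(-81.5,98.5): print(yaw,env.inverse_kinematics([.459,.365,.25],[-90,0,yaw]))
q=env.inverse_kinematics([.459,.365,.25],[-90,0,-81.5]); yaw=-81.5
if q is None or abs(q[5])>165: yaw=98.5
env.goto([.459,.365,.25],[-90,0,yaw])
f=grab('wrist','w13');pickle.dump(f,open('w13.pkl','wb'))
f=grab('top','t13');pickle.dump(f,open('t13.pkl','wb'));f=grab('side','s13')
s=env.read_state(); print(yaw,s['position'],s['opening']*87,s['clock'])
```

```text
-81.5 [ 54.30469164  17.26274241  -2.64006074   0.         -70.09719685
 134.19530836]
98.5 [ 54.30469164  17.26274241  -2.64006074   0.         -70.09719685
 -45.80469164]
-81.5 [0.45909602 0.36488036 0.25008315] 36.76346232014213 33.0083
```

View pics/w13.png

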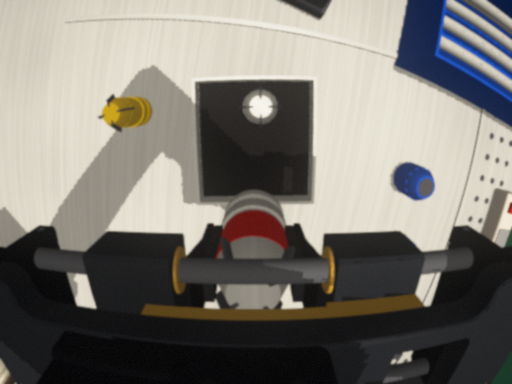

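View pics/s13.png

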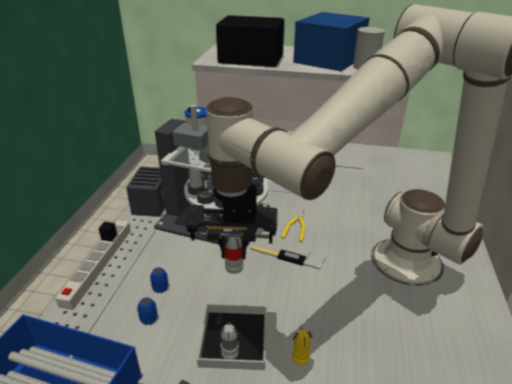

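Run:
```python
from geo import *
import pickle
W=pickle.load(open('w13.pkl','rb'));W['fish']=True
q=[(195,79),(316,77),(314,201),(201,202)]
c=np.array([atz(W,x,.03) for x in q]); print(c.round(3), c.mean(0).round(4))
print('spent top',atz(W,(260,106),.096).round(4))
ex=(c[1]-c[0]+c[2]-c[3])/2; ey=(c[0]-c[3]+c[1]-c[2])/2; print(np.linalg.norm(ex),np.linalg.norm(ey),np.degrees(np.arctan2(ex[1],ex[0])))
```

```text
[[0.369 0.468 0.03 ]
 [0.522 0.493 0.03 ]
 [0.55  0.329 0.03 ]
 [0.397 0.305 0.03 ]] [0.4595 0.3988 0.03  ]
spent top [0.4557 0.4428 0.096 ]
0.15518141763531157 0.16580590075741652 9.284412669367295
```

Run:
```python
from geo import *
r=[-90,0,-81]; x,y=.4645,.367
env.move_straight([x,y,.25],r,rate=.15)
env.move_straight([x,y,.052],r,rate=.12)
grab('wrist','w14')
print(env.move_straight([x,y,.035],r,rate=.015,force_limit=4))
s=env.read_state();print(s['position'],s['force'],s['opening']*87,s['clock'])
env.dwell(.1);grab('side','s14')
```

```text
True
[0.46445121 0.3670336  0.0400922 ] [-0.91321323  0.05320671  5.43247728] 36.99915255357311 35.8917
```

View pics/w14.png

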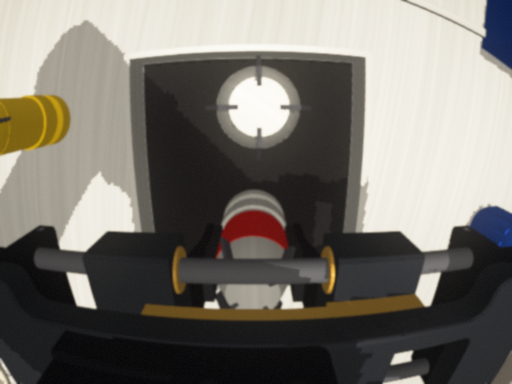

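View pics/s14.png

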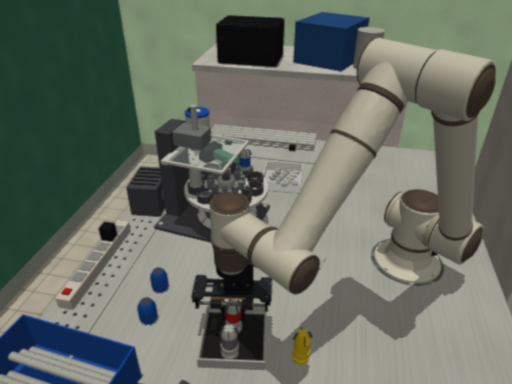

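Contact at z = 0.040, exactly the floor height expected. Release and retreat.

Run:
```python
from geo import *
import pickle
r=[-90,0,-81]; x,y=.4645,.367
env.gripper_to(0.6)
env.move_straight([x,y,.20],r,rate=.1)
env.goto([.38,.30,.36],[-90,0,-81])
f=grab('wrist','w15');grab('side','s15');t=grab('top','t15')
S=grab('side')
for n in('red_cartridge','spent_cutter','blue_cartridge','knob'):
    for fr,l in((S,'s'),(t,'t')):
        print(l,n,[(np.round(k['xyz'],3).tolist(),round(k['score'],2)) for k in env.search_frame(fr,n)[:2]])
print(env.read_state()['clock'])
```

```text
s red_cartridge [([0.453, 0.381, 0.074], 0.92), ([0.686, 0.397, 0.05], 0.58)]
t red_cartridge [([0.465, 0.351, 0.046], 0.41)]
s spent_cutter [([0.453, 0.456, 0.064], 0.9), ([0.284, 0.433, 0.058], 0.69)]
t spent_cutter [([0.352, -0.1, 0.01], 0.34)]
s blue_cartridge [([0.546, -0.168, 0.235], 0.57)]
t blue_cartridge [([0.53, -0.055, 0.143], 0.58), ([0.544, -0.159, 0.216], 0.57)]
s knob []
t knob []
39.8083
```

View pics/s15.png

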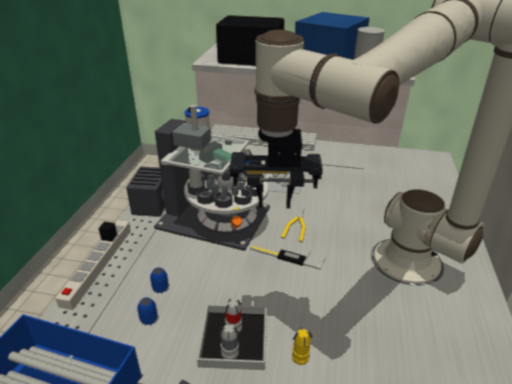

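View pics/t15.png

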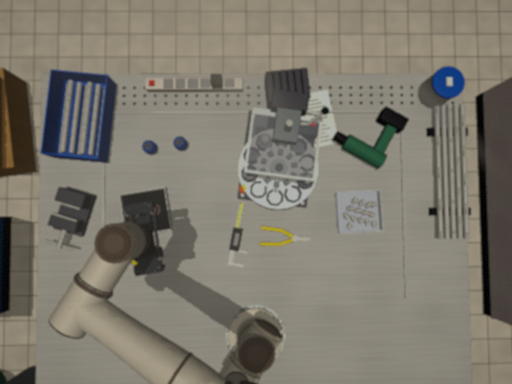

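View pics/w15.png

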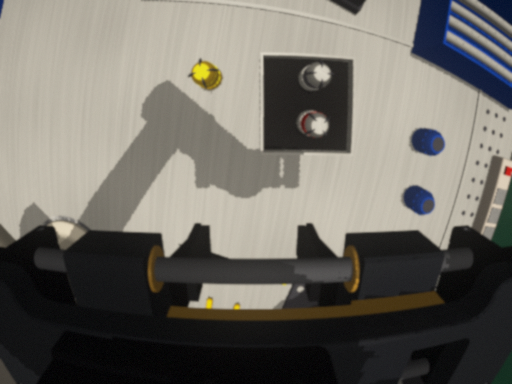

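Run:
```python
from workcell import env
env.close_job(); print(env.read_state()['clock'])
```

```text
the job is handed in; nothing more can be done
the job is handed in; nothing more can be done
```

The job is done and handed in, at about 40 s of the 72 s allowed. I lifted the plunger by its orange knob, turned the turret +36°, and let the plunger drop home. I then pulled the red cartridge straight up and stood it in the tray beside the spent cutter.

**What the last checks showed**
- **Plunger:** on the way down the spring force fell smoothly. The tool ended 0.1 mm from the home height. A later close-up of the knob's outline also fits the home position (outer edge at column 327; predicted 330 for home, 334 for riding on the ring).
- **Red cartridge:** it met the tray floor at the expected height (tool point at 0.040 m). In the side and wrist pictures it stands upright beside the spent cutter.
- **Blue cartridge:** it is still in its socket after the turn, seen near (0.545, -0.16).
- **Rest of the bench:** the other things look unmoved in the last side, top and wrist pictures.

**What disagreed or failed**
- My estimates of the machine's position from the three cameras differed by up to about 10 mm in y and 6 mm in x. I relied mainly on the wrist camera, and both grasps closed with side forces of only about 2 N.
- The network found no knob in the final side and top pictures, so the plunger reading rests on the earlier wrist pictures and the force readings. The knob does show in the final side picture.
- The final top-view detections were unreliable because the arm hid the tray. One low-score "spent cutter" there was something else, lying in front of the machine.

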